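Fit the idler and hold the belt tensioner back

TASK

The sampler's drive unit is open for a new belt: take the blue idler roller from the steel tray and put it over the steel stub on the tensioner arm, right down on its seat, and let go of it. Then push the sprung tensioner arm back by its green finger post until it has gone past its ratchet click, but not as far as its end stop, and finish while still holding it there with the fingers against the post, so that I can slip the belt on. Leave everything else on the bench as it is.

Things in the scene. Friction and masses are not known exactly. Their poses are not given: they have to be found in the camera images.
- drive_unit: Fixed white housing with blue side panels, 300 x 240 mm in its x and y; bare aluminium deck 55 mm above the bench. Origin: centre of its underside. On the deck in its frame: black toothed wheel 110 mm across at (78, 55) mm, 14 mm high (hub 18 mm across, 26 mm high); motor pulley at (-105, 70) mm, 15 mm high; pawl carriage near (-112, -50) mm, 24 mm high.
- pivot (a point): Axis of the tensioner arm's upright pivot (coil spring round it, top 31 mm above the deck), at deck height, at (-30, -50) mm in the drive unit's frame. The arm is a flat dark steel bar 18 mm wide, its top face 15 mm above the deck; from the pivot the stub is at 75 mm and the green post at 120 mm.
- tensioner (a joint): Angle of the arm, rad: 0 at rest, pressed by its spring on its rest stop; grows as the post is pushed back (clockwise from above, towards the unit's -y); end stop at 0.78. At the post the spring takes 7 N to start, rising to 14 N near the end; climbing the click adds about 3 N, then the force drops by 4 to 6 N. Nothing latches: let go, the arm springs all the way back over the click.
- post_foot (a point): Green upright plastic post on the arm's end, to push the arm by: 12 mm in diameter with a 15 mm cap, 47 mm tall. This point: centre of its foot, on the arm's top face (15 mm above the deck). z up, x along the arm away from the pivot, y to the arm's left; pushed towards -y, along the arc about the pivot, it retracts the arm.
- stub_seat (a point): Centre of the flat seat at the foot of the arm's bare steel stub, on the arm's top face. The stub is 10 mm in diameter, stands 30 mm above this point, the last 6 mm tapered to 4 mm. x along the arm towards the green post (45 mm away), z up.
- tooth (a point): Brass ratchet tooth on the edge of the arm's sector, 48 mm behind the pivot (centre of the tooth, 12 mm above the deck).
- pawl_nose (a point): Tip of the sprung brass pawl, 56 mm from the pivot, 12 mm above the deck, where it stands when not lifted. Its carriage is clamped in a curved slot, elsewhere each time: the click comes at an arm angle of 0.33 to 0.49. x points to the pivot; the tooth passes towards +y: at y = 0 of this frame it is at the top of the click, by +7 mm the pawl has dropped behind it.
- idler: Loose blue plastic idler roller, upright, 32 mm in diameter, 26 mm tall, 13 mm through bore, 40 g (may vary). Origin: centre of its underside, z up.
- tray: Heavy steel tray, 180 x 210 mm in its x and y, walls 3 mm thick and 18 mm high, floor 3 mm. Origin: centre of its underside. Idler and spare pulley stand in it on its -x half, either one at either place, 94 mm apart; the screwdriver lies on its +x side.
- spare_pulley: Loose aluminium flanged toothed pulley, 36 mm in diameter, 24 mm tall. Not to be used. Origin: centre of its underside.
- screwdriver: Red-handled screwdriver, 150 mm, lying in the tray. Origin on its underside.
- tube_rack: Blue rack with capped sample tubes, 60 x 200 mm, 89 mm tall. Origin: centre of its underside.
- wash_bottle: White squeeze bottle with blue cap, 60 mm in diameter, about 180 mm tall. Origin: centre of its underside.
- pen_pot: Black pen pot with pens, 76 mm in diameter, 150 mm tall. Origin: centre of its underside.

How it is judged:
By the outcome, as a careful person would: the job done as asked, in the order asked, and still so for the second after the job is handed in, while the arm keeps its last pose, push and grip.
It also fails if it takes over 58 s, if anything falls off the work surface, if the arm or the gripper's body presses on something with over 40 N, if the wrist force passes 120 N, or if a joint passes its speed limit or range.

ROBOT

A 7-joint arm with a two-finger parallel gripper is mounted at the origin on the work surface. World frame = base frame: x ahead of the robot, y to its left, z up, the work surface at z = 0. Lengths are in m, angles in rad, forces in N, time in s.
With the tool pointing down it reaches from about 0.4 to 0.875 m from the base axis. Payload 19.3 kg.
Tool frame: the origin (TCP) lies midway between the tips of the shut fingers; the grasp point (between the pads) lies bot.tcp_to_grasp behind it (bot.tcp_to_grasp is the distance from the TCP to the grasp point, in m); z points along the fingers, y is the line along which they close (so a half turn about z gives the same grasp; the last joint's range is limited). The gripper opens to 85 mm and grips with 20 to 120 N. Pads are 22 mm wide; open, the fingers measure 114 mm over their backs; the gripper's body (76 mm by 85 mm) begins 54 mm behind the grasp point. The pads swing forward as they close: fully open they stand 13 mm farther back than shut.
Start: joints at [-1.265, 0.521, -0.036, 1.599, 0.021, 1.021, -0.113], TCP at [0.229, 0.581, 0.231] pointing down, gripper open.
Joint ranges: [-2.91, 2.91], [-0.3, 2.13], [-1.5, 1.42], [0.17, 2.43], [-1.26, 4.41], [0.16, 1.93], [-2.52, 2.52]. Speed limits (rad/s): [1.89, 1.89, 2.39, 2.39, 3.01, 3.01, 3.01].

INTERFACE

Orientations are given as [roll, pitch, yaw] about the fixed x, y, z axes, in that order (R = Rz(yaw) Ry(pitch) Rx(roll)).
In Python, from workcell import observe, imaging, bot gives the robot as it stands.
- The arm moves only by the tool send_rows, never from a script. Its argument "plan" is text: rows parted by semicolons, each of 7 numbers parted by spaces: the shift along the tool's x, y, z in m, then the turn, a rotation vector about the tool's x, y, z in degrees, then the finger opening in m, from 0 to 0.0854. In form: dx dy dz rx ry rz claw; .... A call has 1 to 10 rows; each row is the pose to reach, as a shift and turn from the pose commanded when the call began, along the tool's axes at that moment; what a row does not reach only later rows make up. A row lasts 1/12 s, in which the tool goes at most 41.7 mm and 7.16 degrees, less where a joint would pass 70% of its speed; a pose out of reach is approached as far as the arm can. A call with a gripper value outside its range is refused whole. The fingers move at their own pace and stop on an object; "grip_force" is the grip in N (left out, the last holds). Time passes only in rows, so rows that repeat a pose let the fingers close. It gives the time, the measured TCP pose, the force, the opening and the grip force at its end, in the units of the state.
- observe(): the state, without advancing time (a new reading comes with each control period).
- imaging.grab_frame(name): name is "scene" or "top" or "wrist"; returns a dict with "color" (420x560x3 uint8, red, green, blue), "fx", "fy", "cx", "cy" (pixels), "eye" and "orientation" of the camera in the world; the wrist camera has in their place "tool_from_camera" (4x4, takes a point from camera to tool coordinates, whose origin is the TCP and whose axes are the flange's). Camera axes: x right, y down, z forward; pixel columns grow to the right and rows downward; lengths in m; the calibration is good to about 2 mm. A picture is of the moment at which its call begins: read the wrist's pose just before it. There is no depth.
- bot.job_done(): hands the job in; it is judged then, once.
The state is a dict: "clock": time; "qpos": joint angles; "qd": joint speeds; "joint_efforts": joint torques, N m; "position": TCP position; "tool_rot": TCP orientation; "force": force on the tool from outside, world axes, zero at the start; "moment": the same for the moment, N m; "grip_width": finger opening in m; "finger_force": force on a finger pad.
Only numpy, scipy, OpenCV 4.12 (cv2) and the standard library are available. Lean on these libraries where they do the work, as an engineer would, in place of code of your own. Each camera call takes 0.05 s, during which the arm holds its last target. There are 200 camera calls.

## Working session

There is one attempt and no reset: what is moved stays moved. The work goes in short steps, Python scripts to look and compute and a tool call to move; the robot and the scene stay as the last step left them, time stands still between calls to the robot, and variables do not carry over. Pictures are saved under pics/ and viewed, at most 10 in all, crops included, and the job is handed in when it is done.

Besides the shell and the picture viewer there is one more tool, called after "Call:" by a JSON object that holds its "name" and its "arguments", one argument or row to a line. send_rows: Moves the arm, as the interface text tells. Its arguments: {"type":"object","properties":{"plan":{"type":"string"},"grip_force":{"type":"number"}},"required":["plan"]}

```bash
ls; mkdir -p pics; python3 - <<'E'
from workcell import observe, imaging, bot
import cv2
s=observe();print({k:s[k] for k in('clock','position','tool_rot','force','grip_width')},bot.tcp_to_grasp)
for n in('scene','top'):
    f=imaging.grab_frame(n);cv2.imwrite(f'pics/{n}0.png',f['color'][...,::-1]);print(n,f['fx'],f['cx'],f['cy'],f['eye'],f['orientation'])
f=imaging.grab_frame('wrist');print(f['tool_from_camera'],f['fx'])
E
```

```text
pics
{'clock': 0.0, 'position': array([0.22931138, 0.58106686, 0.23074436]), 'tool_rot': array([-3.14051608e+00,  8.70071721e-05,  2.76574714e+00]), 'force': array([0.44522489, 1.19456097, 0.12666644]), 'grip_width': 0.08520829865946371} 0.0187
scene 509.4433570719927 283.0323856259768 214.24945244898774 [ 1.17516577 -0.53166672  0.93595369] [-2.38130397e+00  9.57585224e-04  7.99468260e-01]
top 538.2876117937302 281.79869810116367 204.4202237345415 [0.39388289 0.02612226 1.47588988] [-3.00482328  0.01714285 -1.58672555]
[[ 6.63128540e-04 -9.50895720e-01 -3.09510728e-01  7.92015862e-02]
 [ 9.99999780e-01  6.32851945e-04  1.98223142e-04  1.38343150e-03]
 [ 7.38492868e-06 -3.09510791e-01  9.50895930e-01 -1.43142772e-01]
 [ 0.00000000e+00  0.00000000e+00  0.00000000e+00  1.00000000e+00]] 324.03063458348043
```

View pics/top0.png

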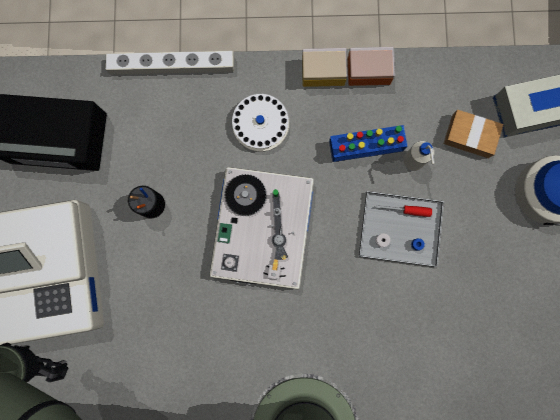

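View pics/scene0.png

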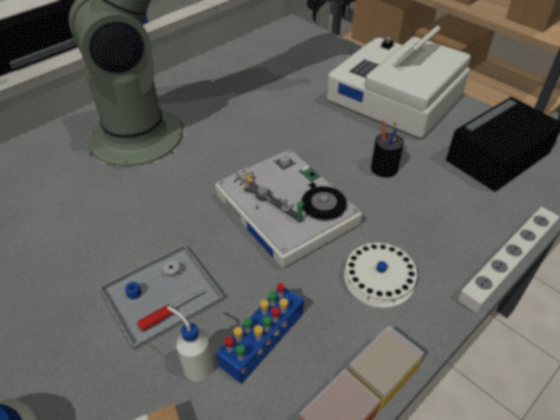

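Top view: the idler is at about (418,244), the spare pulley at (383,241), the green post at (276,192), the pivot at (279,240) and the wheel at (245,194). Next I'll turn these into world positions.

```bash
cat >h.py <<'E'
import numpy as np,cv2
from scipy.spatial.transform import Rotation as R
from workcell import observe, imaging, bot
def grab(n):
    s=observe();f=imaging.grab_frame(n)
    if n=='wrist':
        T=np.eye(4);T[:3,:3]=R.from_euler('xyz',s['tool_rot']).as_matrix();T[:3,3]=s['position']
        M=T@f['tool_from_camera'];f['Rm'],f['o']=M[:3,:3],M[:3,3]
    else: f['Rm'],f['o']=R.from_euler('xyz',f['orientation']).as_matrix(),np.array(f['eye'])
    f['hsv']=cv2.cvtColor(f['color'],cv2.COLOR_RGB2HSV);return f
def ray(f,u,v):
    return f['Rm']@np.array([(u-f['cx'])/f['fx'],(v-f['cy'])/f['fy'],1])
def onz(f,u,v,z):
    d=ray(f,u,v);return f['o']+d*(z-f['o'][2])/d[2]
def px(f,p):
    c=f['Rm'].T@(np.array(p)-f['o']);return c[0]/c[2]*f['fx']+f['cx'],c[1]/c[2]*f['fy']+f['cy']
def blobs(f,lo,hi,box=None,amin=8):
    m=cv2.inRange(f['hsv'],lo,hi)
    if box: k=np.zeros_like(m);k[box[1]:box[3],box[0]:box[2]]=255;m&=k
    n,_,st,c=cv2.connectedComponentsWithStats(m)
    return [(c[i].round(1),st[i]) for i in range(1,n) if st[i][4]>=amin]
def meet(f,a,g,b):
    d,e=ray(f,*a),ray(g,*b);t=np.linalg.lstsq(np.c_[d,-e],g['o']-f['o'],rcond=None)[0]
    p,q=f['o']+d*t[0],g['o']+e*t[1];return (p+q)/2,np.linalg.norm(p-q)
E
python3 - <<'E'
from h import *
t=grab('top');s=grab('scene')
B=((105,120,40),(125,255,255));G=((50,100,30),(80,255,255))
print('blue',blobs(t,*B,(360,190,442,266)),blobs(s,*B,(105,260,170,310)))
print('green',blobs(t,*G,(255,180,300,215)),blobs(s,*G,(280,190,320,225)))
w=cv2.inRange(t['hsv'],(0,0,150),(180,60,255));w[:160]=0;w[300:]=0;w[:,:200]=0;w[:,320:]=0
w=cv2.morphologyEx(w,cv2.MORPH_CLOSE,np.ones((7,7)))
c=max(cv2.findContours(w,0,2)[0],key=cv2.contourArea);r=cv2.minAreaRect(c);bp=cv2.boxPoints(r)
print(r);P=np.array([onz(t,*p,.055) for p in bp]);print(P.round(4),P.mean(0))
for p in((245,194),(230,263)):print(onz(t,*p,.07))
print('pivot',onz(t,279,240,.086))
b=t['color'][160:310,195:325];cv2.imwrite('pics/c1.png',cv2.resize(b[...,::-1],None,fx=5,fy=5,interpolation=3)[:600*2][:, :])
cv2.imwrite('pics/c1.png',cv2.resize(b[...,::-1],(520,600),interpolation=3))
E
```

```text
blue [(array([417.5, 244. ]), array([412, 239,  13,  11, 120], dtype=int32))] [(array([132.9, 289.9]), array([126, 282,  15,  17, 193], dtype=int32))]
green [(array([275.2, 192.8]), array([273, 189,   5,   8,  30], dtype=int32))] [(array([299.8, 209.2]), array([297, 201,   7,  18,  77], dtype=int32))]
((261.95989990234375, 227.18887329101562), (90.05225372314453, 111.54042053222656), 7.907163143157959)
[[ 0.4032  0.2395  0.055 ]
 [ 0.6979  0.1988  0.055 ]
 [ 0.6593 -0.0407  0.055 ]
 [ 0.3674  0.0063  0.055 ]] [0.53194713 0.10098185 0.055     ]
[0.61738144 0.14410001 0.07      ]
[0.436376   0.18437653 0.07      ]
pivot [0.49291169 0.05560916 0.086     ]
```

View pics/c1.png

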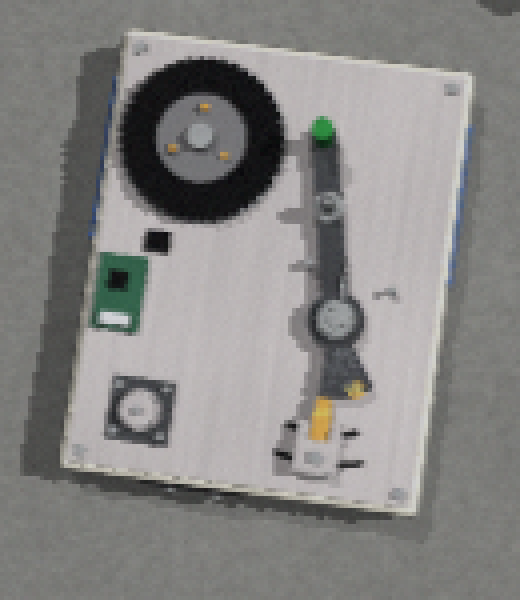

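```bash
cat >>h.py <<'E'
def rel(p,yaw=None,tilt=True):
    """row numbers (tool axes) from the measured pose to TCP p, tool down with yaw"""
    s=observe();Rt=R.from_euler('xyz',s['tool_rot']);d=Rt.inv().apply(np.array(p)-s['position'])
    yaw=s['tool_rot'][2] if yaw is None else yaw
    w=(Rt.inv()*R.from_euler('xyz',[np.pi,0,yaw])).as_rotvec(degrees=True)
    return d.round(4),w.round(2)
E
python3 - <<'E'
from h import *
t=grab('top');s=grab('scene')
print(meet(t,(417.5,244),s,(132.9,289.9)),onz(t,417.5,244,.022))
print(meet(t,(275.2,192.8),s,(299.8,209.2)),onz(t,275.5,192.2,.112))
pv=onz(t,278.75,240,.086);po=onz(t,275.5,192,.115);st=onz(t,277,211.5,.1)
d=po-pv;yaw=np.arctan2(d[1],d[0]);print(pv,po,st,yaw,np.hypot(*d[:2]))
i=onz(t,417.5,244,.022)
for y in(yaw,yaw+np.pi):print(y,rel([i[0],i[1],.2],y))
E
```

```text
(array([ 0.48095376, -0.31643705,  0.01501315]), np.float64(0.0008466158017534238)) [ 0.48033426 -0.3151752   0.022     ]
(array([0.61569178, 0.06399526, 0.09420828]), np.float64(0.0014284185997677093)) [0.61392057 0.06217354 0.112     ]
[0.49292277 0.0562551  0.086     ] [0.61395519 0.06208681 0.115     ] [0.56544143 0.05934728 0.1       ] 0.04814582055698634 0.12117283205088242
0.04814582055698634 (array([-0.5625, -0.7418,  0.0313]), array([-0.0000e+00,  1.0000e-02,  1.5571e+02]))
3.1897384741467794 (array([-0.5625, -0.7418,  0.0313]), array([-1.000e-02, -0.000e+00, -2.429e+01]))
```

Call:
{"name": "send_rows", "arguments": {
  "plan": "-0.39 -0.254 -0.02 0 0 -24.3 0.06;-0.39 -0.254 -0.02 0 0 -24.3 0.06;-0.39 -0.254 -0.02 0 0 -24.3 0.06;-0.39 -0.254 -0.02 0 0 -24.3 0.06;-0.39 -0.254 -0.02 0 0 -24.3 0.06;-0.39 -0.254 -0.02 0 0 -24.3 0.06;-0.39 -0.254 -0.02 0 0 -24.3 0.06;-0.5625 -0.742 0.05 0 0 -24.3 0.06;-0.5625 -0.742 0.05 0 0 -24.3 0.06;-0.5625 -0.742 0.05 0 0 -24.3 0.06"
}}

```text
clock: 1.18
position: [0.4133, 0.2189, 0.232]
tool_rot: [3.141, 0.0, -3.094]
force: [1.2, 0.0, 0.4]
grip_width: 0.0603
finger_force: 0.0
```

```bash
python3 - <<'E'
from h import *
print(observe()['position'],rel([.4803,-.3152,.16],3.19))
E
```

```text
[0.41326334 0.21886856 0.23200939] (array([-0.0413, -0.5367,  0.0719]), array([ 0.01,  0.02, -0.02]))
```

Call:
{"name": "send_rows", "arguments": {
  "plan": "-0.041 -0.537 0.02 0 0 0 0.06;-0.041 -0.537 0.02 0 0 0 0.06;-0.041 -0.537 0.02 0 0 0 0.06;-0.041 -0.537 0.02 0 0 0 0.06;-0.041 -0.537 0.02 0 0 0 0.06;-0.041 -0.537 0.04 0 0 0 0.06;-0.041 -0.537 0.07 0 0 0 0.06;-0.041 -0.537 0.07 0 0 0 0.06;-0.041 -0.537 0.07 0 0 0 0.06;-0.041 -0.537 0.07 0 0 0 0.06"
}}

```text
clock: 2.02
position: [0.4644, -0.191, 0.1872]
tool_rot: [-3.141, 0.0, -3.093]
force: [1.4, 0.3, -0.5]
grip_width: 0.0599
finger_force: 0.0
```

```bash
python3 - <<'E'
from h import *
print(observe()['position'],rel([.4803,-.3152,.16],3.19))
E
```

```text
[ 0.46441934 -0.1910332   0.18717358] (array([-0.0098, -0.1248,  0.0272]), array([-0.01,  0.03,  0.01]))
```

Call:
{"name": "send_rows", "arguments": {
  "plan": "-0.01 -0.125 0.027 0 0 0 0.06;-0.01 -0.125 0.027 0 0 0 0.06;-0.01 -0.125 0.027 0 0 0 0.06;-0.01 -0.125 0.027 0 0 0 0.06;-0.01 -0.125 0.027 0 0 0 0.06;-0.01 -0.125 0.027 0 0 0 0.06"
}}

```text
clock: 2.52
position: [0.4803, -0.3131, 0.1601]
tool_rot: [3.141, -0.0, -3.094]
force: [-0.7, 0.3, 0.2]
grip_width: 0.0605
finger_force: 0.0
```

```bash
python3 - <<'E'
from h import *
f=grab('wrist');print(observe()['position'],px(f,(.4803,-.3152,.029)))
cv2.imwrite('pics/w1.png',f['color'][...,::-1])
for c,st in blobs(f,(105,120,40),(125,255,255),amin=80):print(c,st,onz(f,*c,.026))
E
```

```text
[ 0.48064845 -0.31241393  0.16044711] (np.float64(279.03474095832996), np.float64(200.99772937253016))
[279.5 200.6] [ 262  182   35   38 1055] [ 0.4807715  -0.31479743  0.026     ]
[551.  333.6] [535 296  25  67 898] [ 0.60878772 -0.03055027  0.026     ]
[419.5 406.5] [401 396  39  24 620] [ 0.71202253 -0.14775024  0.026     ]
```

View pics/w1.png

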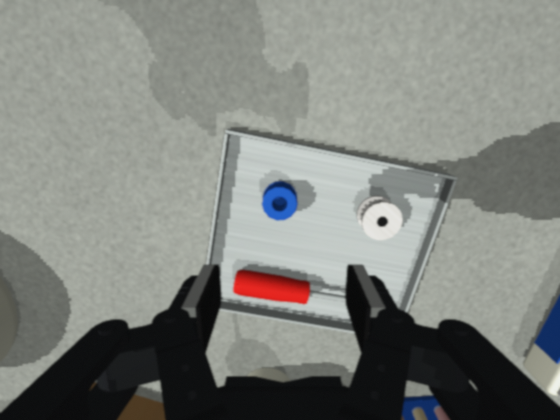

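The wrist view shows the idler at (280,201), within 1 mm of the estimate. It is clear of the tray wall and the screwdriver. Descending to grasp.

Call:
{"name": "send_rows", "arguments": {
  "plan": "0 -0.0025 0.1 0 0 0 0.06;0 -0.0025 0.1 0 0 0 0.06;0 -0.0025 0.1 0 0 0 0.06;0 -0.0025 0.153 0 0 0 0.06;0 -0.0025 0.153 0 0 0 0.06;0 -0.0025 0.153 0 0 0 0.06;0 -0.0025 0.153 0 0 0 0.06"
}}

```text
clock: 3.15
position: [0.481, -0.3154, 0.0084]
tool_rot: [3.141, -0.0, -3.093]
force: [0.2, -0.2, 1.0]
grip_width: 0.0601
finger_force: 0.0
```

Call:
{"name": "send_rows", "arguments": {
  "plan": "0 0 0 0 0 0 0.025;0 0 0 0 0 0 0.025;0 0 0 0 0 0 0.025;0 0 0 0 0 0 0.025;0 0 0 0 0 0 0.025;0 0 0 0 0 0 0.025",
  "grip_force": 30
}}

```text
clock: 3.65
position: [0.4817, -0.3162, 0.0095]
tool_rot: [-3.14, 0.003, -3.093]
force: [-1.0, 2.3, 14.7]
grip_width: 0.0316
finger_force: 28.4
```

Call:
{"name": "send_rows", "arguments": {
  "plan": "0 0 -0.15 0 0 0 0.025;0 0 -0.15 0 0 0 0.025;0 0 -0.15 0 0 0 0.025;-0.104 0.32 -0.15 0 0 0 0.025;-0.104 0.32 -0.15 0 0 0 0.025;-0.104 0.32 -0.15 0 0 0 0.025;-0.104 0.32 -0.15 0 0 0 0.025;-0.104 0.32 -0.15 0 0 0 0.025;-0.104 0.32 -0.15 0 0 0 0.025;-0.104 0.32 -0.15 0 0 0 0.025"
}}

```text
clock: 4.48
position: [0.5575, -0.0331, 0.1555]
tool_rot: [3.141, 0.002, -3.093]
force: [0.9, -0.9, -0.7]
grip_width: 0.0316
finger_force: 30.2
```

```bash
python3 - <<'E'
from h import *
print(observe()['position'],rel([.567,.0,.16],-3.0935))
E
```

```text
[ 0.55749833 -0.03312372  0.15554307] (array([-0.0111,  0.0326, -0.0044]), array([0.01, 0.1 , 0.  ]))
```

Call:
{"name": "send_rows", "arguments": {
  "plan": "-0.011 0.032 -0.004 0 0.1 0 0.025;-0.011 0.032 -0.004 0 0.1 0 0.025;-0.011 0.032 -0.004 0 0.1 0 0.025;-0.011 0.032 -0.004 0 0.1 0 0.025"
}}

```text
clock: 4.82
position: [0.5665, -0.0034, 0.1588]
tool_rot: [-3.141, -0.001, -3.094]
force: [-0.1, -0.9, -1.6]
grip_width: 0.0315
finger_force: 30.2
```

```bash
python3 - <<'E'
from h import *
f=grab('wrist');print(observe()['position'])
for n,p in dict(stubtop=(.567,.0597,.1),post=(.6135,.062,.117),pivot=(.493,.056,.086)).items():print(n,px(f,p))
cv2.imwrite('pics/w2.png',f['color'][...,::-1])
E
```

```text
[ 0.56634255 -0.00395951  0.15857384]
stubtop (np.float64(374.8898054798282), np.float64(236.04667543518008))
post (np.float64(375.69564352447674), np.float64(310.67798022758177))
pivot (np.float64(378.98338187905176), np.float64(120.53232869860426))
```

View pics/w2.png

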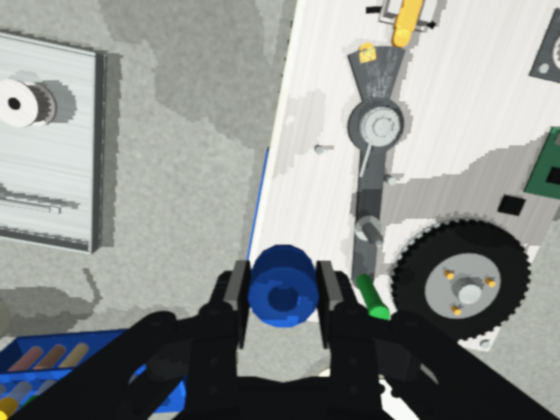

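The wrist view shows the stub tip at about (375,236), the post cap at (378,313), the tooth at (367,54) and the pawl nose at (401,45). The idler's bore is at (283,297), held straight. I'll measure these.

```bash
python3 - <<'E'
from h import *
f=grab('wrist');p=observe()['position']
print('pred idler top px',px(f,p+[0,0,.0195]))
m=cv2.inRange(f['hsv'],(100,100,0),(130,255,75));m[:280]=0;m[320:]=0;m[:,:255]=0;m[:,315:]=0
n,_,st,c=cv2.connectedComponentsWithStats(m);print('bore',[(c[i],st[i]) for i in range(1,n) if st[i][4]>60])
print('blue',blobs(f,(100,120,0),(130,255,255),(240,230,325,340),500))
for c,st in blobs(f,(15,120,120),(35,255,255),(345,0,430,80),10):print('yel',c,st,onz(f,*c,.067))
for c,st in blobs(f,(50,100,30),(80,255,255),(350,260,400,325),10):print('grn',c,st)
pv=onz(f,382,127,.086);tip=onz(f,375,236,.1);cap=onz(f,378,312,.117);print(pv,tip,cap)
for q in((367,54),(401,45)):
  x=onz(f,*q,.067);d=x-pv;print(x,np.hypot(*d[:2]),np.arctan2(d[1],d[0]))
b=np.hstack([cv2.resize(f['color'][200:250,345:395],(400,400),interpolation=3),cv2.resize(f['color'][20:70,345:420],(400,400),interpolation=3)])
cv2.imwrite('pics/w3.png',b[...,::-1])
E
```

```text
pred idler top px (np.float64(279.51672838085676), np.float64(295.68918156802397))
bore []
blue [(array([282.9, 286.8]), array([ 246,  246,   75,   81, 4681], dtype=int32))]
yel [406.5  21.9] [393   0  31  48 886] [0.43210171 0.07000528 0.067     ]
yel [366.3  46.2] [361  44  12   6  47] [0.44726272 0.04610106 0.067     ]
grn [373.1 299.3] [357 274  35  47 758]
[0.49679825 0.05792444 0.086     ] [0.5667995  0.05909906 0.1       ] [0.61422621 0.06293792 0.117     ]
[0.45183972 0.04714693 0.067     ] 0.04623228390733882 -2.9063114002984074
[0.44548591 0.06861804 0.067     ] 0.05241479003300444 2.936131358169664
```

View pics/w3.png

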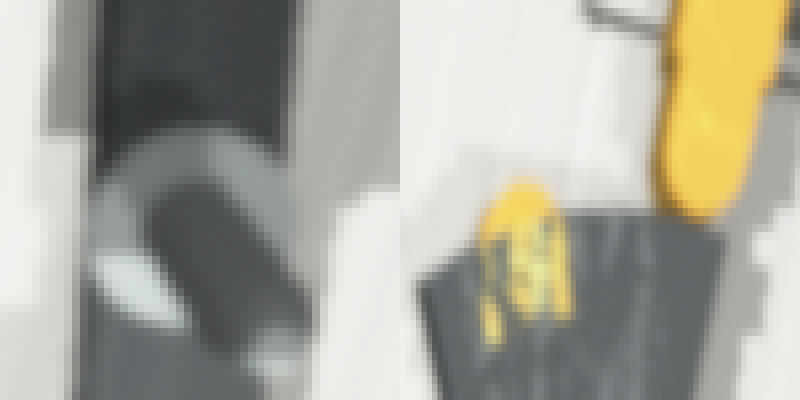

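```bash
python3 - <<'E'
from h import *
f=grab('wrist');p=observe()['position']
tip=onz(f,379.2,243,.1);seat=onz(f,368.8,228.8,.070);cap=onz(f,378.5,312.5,.117);print(tip,seat,cap)
idl=onz(f,283.2,297,p[2]+.0195);print('idler off',idl-p)
pv=onz(f,382,127,.086)
pv2=cap+(seat-cap)/45*120;print('pv',pv,pv2)
for P in(pv,pv2,(pv+pv2)/2):
 a=[np.arctan2(*(onz(f,*q,.067)-P)[1::-1]) for q in((368.5,50),(402,46))]
 r=[np.hypot(*(onz(f,*q,.067)-P)[:2]) for q in((368.5,50),(402,46))]
 print('click',(a[0]-a[1])%(2*np.pi),r)
E
```

```text
[0.57169204 0.06236454 0.1       ] [0.57283266 0.06304738 0.07      ] [0.61453091 0.06304396 0.117     ]
idler off [0.00059954 0.00140303 0.0195    ]
pv [0.49680793 0.05771353 0.086     ] [ 0.50333557  0.06305309 -0.00833333]
click 0.431699104209482 [np.float64(0.04841404404028078), np.float64(0.05201114764712015)]
click 0.3850428543829576 [np.float64(0.05604283780166592), np.float64(0.05758640355527863)]
click 0.4079468941389788 [np.float64(0.05219750381864944), np.float64(0.054707370776704775)]
```

Call:
{"name": "send_rows", "arguments": {
  "plan": "-0.006 0.064 -0.008 0 0 0 0.025;-0.006 0.064 -0.008 0 0 0 0.025;-0.006 0.064 -0.008 0 0 0 0.025;-0.006 0.064 -0.008 0 0 0 0.025;-0.006 0.064 -0.008 0 0 0 0.025"
}}

```text
clock: 5.38
position: [0.5694, 0.0602, 0.166]
tool_rot: [-3.141, -0.002, -3.095]
force: [-0.7, 0.2, -1.3]
grip_width: 0.0319
finger_force: 30.2
```

```bash
python3 - <<'E'
from h import *
f=grab('wrist');print(observe()['position'])
print('stub pred',px(f,(.5695,.0605,.1)),px(f,(.5695,.0605,.07)),px(f,(.5695,.0605,.085)))
cv2.imwrite('pics/w4.png',cv2.resize(f['color'][190:340,200:360],(640,600),interpolation=3)[...,::-1])
E
```

```text
[0.56937297 0.05990211 0.16598532]
stub pred (np.float64(281.6269670477928), np.float64(227.54807592791005)) (np.float64(281.7969015792425), np.float64(213.9722227342155)) (np.float64(281.71703905148746), np.float64(220.35233831890537))
```

View pics/w4.png

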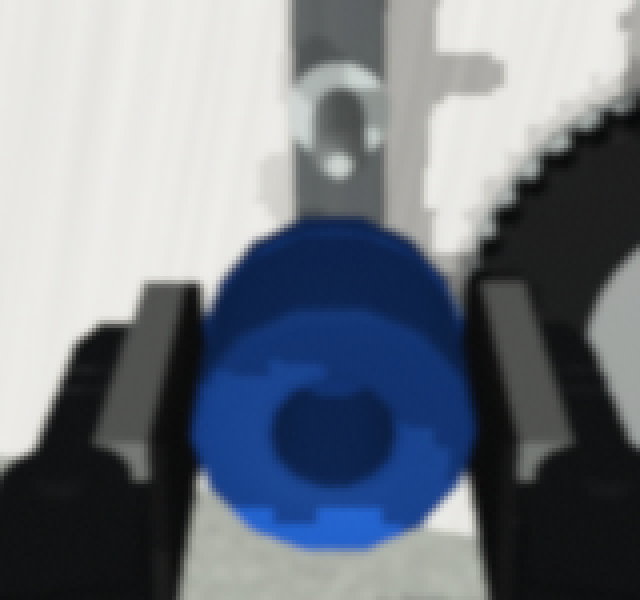

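Stub tip at about (285,232) and bore at (283.5,299): already nearly aligned. I'll shift about 1.5 mm forward and descend, watching the force.

Call:
{"name": "send_rows", "arguments": {
  "plan": "-0.0015 0.0005 0.035 0 0 0 0.025;-0.0015 0.0005 0.055 0 0 0 0.025;-0.0015 0.0005 0.055 0 0 0 0.025;-0.0015 0.0005 0.065 0 0 0 0.025;-0.0015 0.0005 0.068 0 0 0 0.025;-0.0015 0.0005 0.068 0 0 0 0.025"
}}

```text
clock: 5.93
position: [0.5709, 0.0616, 0.0981]
tool_rot: [-3.141, -0.002, -3.094]
force: [0.7, -0.2, -0.2]
grip_width: 0.0315
finger_force: 30.2
```

No contact force 8 mm below the stub tip, so the bore is over the stub. Continuing down.

Call:
{"name": "send_rows", "arguments": {
  "plan": "0 0 0.006 0 0 0 0.025;0 0 0.010 0 0 0 0.025;0 0 0.014 0 0 0 0.025;0 0 0.017 0 0 0 0.025;0 0 0.017 0 0 0 0.025"
}}

```text
clock: 6.35
position: [0.5705, 0.0621, 0.0804]
tool_rot: [-3.141, -0.003, -3.093]
force: [1.1, -0.6, -0.9]
grip_width: 0.0316
finger_force: 30.2
```

Call:
{"name": "send_rows", "arguments": {
  "plan": "0 0 0.002 0 0 0 0.025;0 0 0.004 0 0 0 0.025;0 0 0.004 0 0 0 0.025"
}}

```text
clock: 6.6
position: [0.5707, 0.0621, 0.0767]
tool_rot: [-3.142, -0.002, -3.093]
force: [0.2, 0.1, -0.3]
grip_width: 0.0316
finger_force: 30.2
```

Call:
{"name": "send_rows", "arguments": {
  "plan": "0 0 0.001 0 0 0 0.025;0 0 0.002 0 0 0 0.025;0 0 0.002 0 0 0 0.025"
}}

```text
clock: 6.85
position: [0.571, 0.0621, 0.0761]
tool_rot: [3.141, -0.001, -3.093]
force: [-7.8, -0.7, 23.6]
grip_width: 0.0314
finger_force: 32.0
```

Contact is at the expected seat height, TCP z 0.076. Releasing and backing off upward.

Call:
{"name": "send_rows", "arguments": {
  "plan": "0 0 -0.0008 0 0 0 0.055;0 0 -0.001 0 0 0 0.055;0 0 -0.001 0 0 0 0.055;0 0 -0.001 0 0 0 0.055;0 0 -0.04 0 0 0 0.055;0 0 -0.09 0 0 0 0.055;0 0 -0.09 0 0 0 0.055;0 0 -0.09 0 0 0 0.055;0 0 -0.09 0 0 0 0.055"
}}

```text
clock: 7.6
position: [0.5711, 0.0622, 0.1654]
tool_rot: [3.141, -0.001, -3.093]
force: [-0.5, -0.1, 0.2]
grip_width: 0.0553
finger_force: 0.0
```

```bash
python3 - <<'E'
from h import *
f=grab('wrist');p=observe()['position'];print(p)
cv2.imwrite('pics/w5.png',f['color'][...,::-1])
for z in(.096,.100,.117):print(z,px(f,(.571,.0612,z)),px(f,(.6145,.062,z)))
b=blobs(f,(100,100,20),(130,255,255),(240,150,330,300),100);print(b)
for c,st in blobs(f,(50,100,30),(80,255,255),(240,200,330,390),10):print('grn',c,st)
E
```

```text
[0.57064871 0.06207416 0.16453937]
0.096 (np.float64(279.6424322740549), np.float64(225.25734658927382)) (np.float64(278.0211333917123), np.float64(280.4243459294381))
0.1 (np.float64(279.58794589385036), np.float64(227.2729563258564)) (np.float64(277.94361554648987), np.float64(283.2144366855483))
0.117 (np.float64(279.3339742494443), np.float64(236.66810640481555)) (np.float64(277.5842368948849), np.float64(296.14951055027274))
[(array([282.8, 221.2]), array([ 261,  196,   44,   52, 1602], dtype=int32))]
grn [281.6 285.6] [272 262  20  46 661]
```

View pics/w5.png

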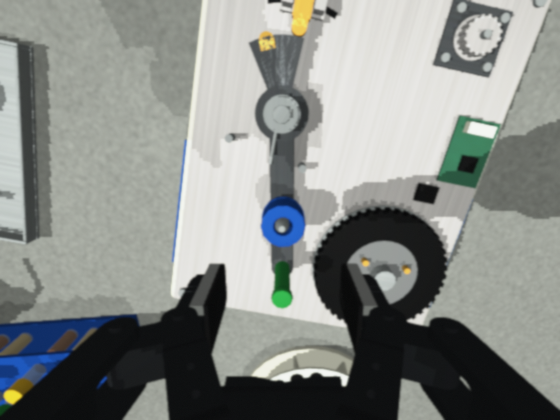

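The idler is seated at (283,221) with the stub tip showing through its bore. The post cap is at (282,298). Next I close the fingers and come down on the wheel side of the post.

Call:
{"name": "send_rows", "arguments": {
  "plan": "-0.045 0.032 0 0 0 0 0;-0.045 0.032 0 0 0 0 0;-0.045 0.032 0 0 0 0 0;-0.045 0.032 0 0 0 0 0;-0.045 0.032 0 0 0 0 0;-0.045 0.032 0 0 0 0 0;-0.045 0.032 0.04 0 0 0 0;-0.045 0.032 0.073 0 0 0 0;-0.045 0.032 0.073 0 0 0 0;-0.045 0.032 0.073 0 0 0 0"
}}

```text
clock: 8.48
position: [0.6133, 0.0956, 0.0914]
tool_rot: [-3.141, -0.004, -3.094]
force: [0.3, -0.3, 0.9]
grip_width: -0.0001
finger_force: 0.0
```

Call:
{"name": "send_rows", "arguments": {
  "plan": "0 -0.003 0 0 0 0 0;0 -0.006 0 0 0 0 0;0 -0.008 0 0 0 0 0;0 -0.008 0 0 0 0 0"
}}

```text
clock: 8.82
position: [0.6153, 0.0875, 0.0933]
tool_rot: [3.142, 0.0, -3.094]
force: [0.2, 0.2, -0.8]
grip_width: 0.0
finger_force: 0.0
```

Call:
{"name": "send_rows", "arguments": {
  "plan": "0 -0.002 0 0 0 0 0;0 -0.004 0 0 0 0 0;0 -0.004 0 0 0 0 0;0 -0.004 0 0 0 0 0"
}}

```text
clock: 9.15
position: [0.6149, 0.0841, 0.092]
tool_rot: [-3.142, -0.002, -3.094]
force: [0.5, -0.4, 0.0]
grip_width: 0.0001
finger_force: 0.0
```

Call:
{"name": "send_rows", "arguments": {
  "plan": "0 -0.002 0 0 0 0 0;0 -0.004 0 0 0 0 0;0 -0.004 0 0 0 0 0;0 -0.004 0 0 0 0 0"
}}

```text
clock: 9.48
position: [0.615, 0.0814, 0.0919]
tool_rot: [3.14, -0.002, -3.092]
force: [0.4, 6.7, -0.4]
grip_width: 0.0001
finger_force: 3.5
```

Call:
{"name": "send_rows", "arguments": {
  "plan": "0 -0.002 0 0 0 0 0;0 -0.004 0 0 0 0 0;0 -0.004 0 0 0 0 0;0 -0.004 0 0 0 0 0"
}}

```text
clock: 9.82
position: [0.6153, 0.0775, 0.0919]
tool_rot: [3.14, -0.001, -3.092]
force: [-0.2, 8.2, -0.0]
grip_width: -0.0
finger_force: 3.6
```

Contact was at y≈0.0815, with a spring force of about 7 N. Now I'll follow the arc about the pivot.

Call:
{"name": "send_rows", "arguments": {
  "plan": "-0.0005 -0.006 0 0 0 2.9 0;-0.0007 -0.0121 0 0 0 5.7 0;-0.0006 -0.0181 0 0 0 8.6 0;-0.0002 -0.0241 0 0 0 11.5 0;0.0004 -0.0301 0 0 0 14.3 0;0.0004 -0.0301 0 0 0 14.3 0;0.0004 -0.0301 0 0 0 14.3 0"
}}

```text
clock: 10.4
position: [0.6165, 0.0476, 0.0919]
tool_rot: [3.14, -0.001, 2.941]
force: [1.9, 9.7, -0.7]
grip_width: -0.0001
finger_force: 4.7
```

```bash
cat >>h.py <<'E'
def theta():
    s=observe();d=s['position'][:2]-[.4961,.0584];yw=s['tool_rot'][2]%(2*np.pi)
    # finger face 18.5 mm from post centre along tool y: post direction angle
    n=np.array([np.sin(yw),-np.cos(yw)])   # tool y
    k=d@n-.0185; t=yw-np.pi+np.arcsin(-k/.12) if 0 else None
    u=-np.array([np.cos(yw),np.sin(yw)])   # along finger face, outward
    # post centre = 120 mm from pivot, normal coordinate k
    ang=np.arctan2(u[1],u[0])+np.arcsin(k/.12)
    return .0486-ang, s['force'].round(1), n@s['force'][:2]
E
python3 -c "
from h import *
print(theta())"
```

```text
(np.float64(0.2912648203126612), array([ 1.9,  9.7, -0.7]), np.float64(9.921455988549289))
```

Call:
{"name": "send_rows", "arguments": {
  "plan": "-0.0003 -0.003 0 0 0 1.4 0;-0.0005 -0.006 0 0 0 2.9 0;-0.0005 -0.006 0 0 0 2.9 0"
}}

```text
clock: 10.65
position: [0.6161, 0.0422, 0.092]
tool_rot: [3.14, -0.001, 2.889]
force: [3.5, 10.8, -1.1]
grip_width: 0.0
finger_force: 5.7
```

Call:
{"name": "send_rows", "arguments": {
  "plan": "-0.0003 -0.003 0 0 0 1.4 0;-0.0005 -0.006 0 0 0 2.9 0;-0.0005 -0.006 0 0 0 2.9 0"
}}

```text
clock: 10.9
position: [0.6151, 0.036, 0.092]
tool_rot: [3.14, -0.001, 2.839]
force: [4.8, 11.4, -2.0]
grip_width: 0.0001
finger_force: 6.4
```

Call:
{"name": "send_rows", "arguments": {
  "plan": "-0.0003 -0.003 0 0 0 1.4 0;-0.0005 -0.006 0 0 0 2.9 0;-0.0005 -0.006 0 0 0 2.9 0"
}}

```text
clock: 11.15
position: [0.6138, 0.0298, 0.092]
tool_rot: [3.14, -0.001, 2.788]
force: [3.3, 8.5, -2.3]
grip_width: 0.0
finger_force: 4.8
```

```bash
python3 -c "
from h import *
print(theta())"
```

```text
(np.float64(0.4408098281362662), array([ 3.3,  8.5, -2.3]), np.float64(9.087300645964662))
```

Call:
{"name": "send_rows", "arguments": {
  "plan": "-0.0003 -0.003 0 0 0 1.4 0;-0.0005 -0.006 0 0 0 2.9 0;-0.0005 -0.006 0 0 0 2.9 0"
}}

```text
clock: 11.4
position: [0.6122, 0.0238, 0.092]
tool_rot: [3.14, -0.001, 2.737]
force: [3.7, 5.4, -2.0]
grip_width: -0.0001
finger_force: 3.6
```

Call:
{"name": "send_rows", "arguments": {
  "plan": "-0.0003 -0.003 0 0 0 1.4 0;-0.0005 -0.006 0 0 0 2.9 0;-0.0005 -0.006 0 0 0 2.9 0"
}}

```text
clock: 11.65
position: [0.6104, 0.0183, 0.092]
tool_rot: [3.14, -0.001, 2.687]
force: [5.3, 9.2, -2.9]
grip_width: 0.0002
finger_force: 5.6
```

Call:
{"name": "send_rows", "arguments": {
  "plan": "-0.0003 -0.003 0 0 0 1.4 0;-0.0005 -0.006 0 0 0 2.9 0;-0.0005 -0.006 0 0 0 2.9 0"
}}

```text
clock: 11.9
position: [0.6084, 0.0128, 0.0921]
tool_rot: [3.14, -0.001, 2.636]
force: [7.9, 10.7, -3.5]
grip_width: 0.0002
finger_force: 6.1
```

```bash
python3 -c "
from h import *
print(theta())"
```

```text
(np.float64(0.5877355278971672), array([ 7.9, 10.7, -3.5]), np.float64(13.165508675418486))
```

The click shows clearly: the force peaked near 0.39 rad, dropped by about 6 N by 0.49, then rose again. I'll go slightly further, let it settle and check.

Call:
{"name": "send_rows", "arguments": {
  "plan": "-0.0003 -0.003 0 0 0 1.4 0;-0.0003 -0.003 0 0 0 1.4 0;-0.0003 -0.003 0 0 0 1.4 0;-0.0003 -0.003 0 0 0 1.4 0;-0.0003 -0.003 0 0 0 1.4 0;-0.0003 -0.003 0 0 0 1.4 0"
}}

```text
clock: 12.4
position: [0.6075, 0.0106, 0.0921]
tool_rot: [3.14, -0.001, 2.614]
force: [6.5, 10.9, -4.2]
grip_width: 0.0001
finger_force: 6.2
```

```bash
python3 - <<'E'
from h import *
f=grab('wrist');print(theta())
t=grab('top')
cv2.imwrite('pics/w6.png',np.hstack([cv2.resize(f['color'],(480,360)),cv2.resize(t['color'][160:300,200:320],(309,360),interpolation=3)])[...,::-1])
E
```

```text
(np.float64(0.6075078031750155), array([ 7.1, 10.9, -4.1]), np.float64(12.974021231806086))
```

View pics/w6.png

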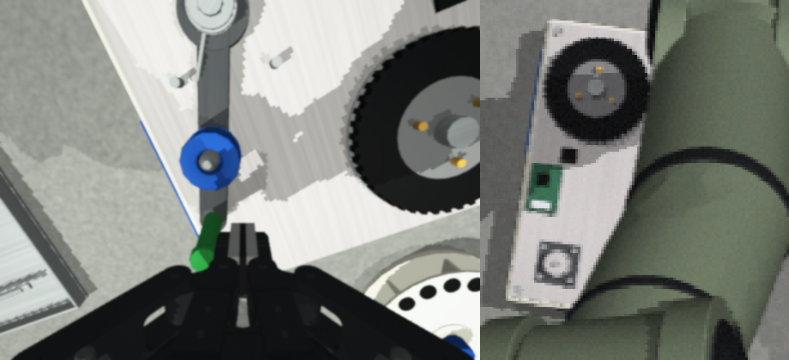

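The picture shows the idler seated at (210,160), the fingers against the green post at (205,240), and the arm clear of its stop pin at (178,80). It holds steady at θ≈0.61. Handing in.

```bash
python3 -c "
from workcell import bot
print(bot.job_done())"
```

```text
the job is handed in; nothing more can be done
None
```

The idler is down on its seat over the stub and released, and the closed fingers are holding the tensioner arm by its green post at about 0.61 rad, past the click (felt at about 0.4) and short of the 0.78 end stop; the job is handed in.

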